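# Let the pressure off the box-shaped coolant tank

## Task

Release the pressure cap on the box-shaped aluminium coolant tank: without pressing, turn it anticlockwise to its first stop, then press it down and turn it on past the stop until it is free, and let go so that it stands sprung up and loose on its neck. Leave the cap of the round tank shut.

Things in the scene. Friction and masses are not known exactly. Their poses are not given: they have to be found in the camera images.
- box_cap_grip (a point): Cap of the box-shaped tank: steel disc 58 mm across, over its middle an upright bar 52 mm long, 18 thick, rising 31 above the disc. This point: on the turning axis, 17 mm above the disc's top, 14 below the bar's top, 140 above the bench when shut. z up, x along the bar, y across its thickness (the faces to pinch); turns with the cap. Keep fingertips some mm above the disc. The cap does not lift off.
- box_cap (a joint): Turn of that cap, rad, anticlockwise from above. Shut at 0 to 0.12. Unpressed it turns with light drag (0.05 N m) to a hard first stop at 0.55. Pressed 6 mm or more it passes under the stop, which ends at 1.05; beyond, it is free. Its end is at 1.4: a total of 1.2 to 1.3 is ample. The tank: bare aluminium, 150 x 110, 90 mm high, fixed; its neck is 30 mm off centre along its length.
- box_cap_press (a joint): How far that cap is pressed down, m: 0 when shut, growing downward against a spring of about 9 N at first plus 0.7 N per mm; its travel ends at 0.011, so 0.007 to 0.009 is a good press. Once past the stop it springs up by itself, when let, to -0.006 (6 mm higher than shut).
- round_cap (a joint): Turn of the other cap, rad, anticlockwise: the same kind of cap, in the middle of the round aluminium tank (112 mm across, 90 mm high, fixed). Starts at 0 to 0.12 and stays so. The two tanks stand left and right, either way round.

How it is judged:
By the outcome, as a careful person would: the job done as asked, in the order asked, and still so for the second after the job is handed in, with the robot touching nothing.
It also fails if it takes over 35 s, if anything falls off the work surface, if the arm or the gripper's body presses on something with over 40 N, if the wrist force passes 120 N, or if a joint passes its speed limit or range.

## Robot

A 6-joint arm with a two-finger parallel gripper is mounted at the origin on the work surface. World frame = base frame: x ahead of the robot, y to its left, z up, the work surface at z = 0. Lengths are in m, angles in rad, forces in N, time in s.
With the tool pointing down it reaches from about 0.275 to 0.775 m from the base axis. Payload 14.6 kg.
Tool frame: the origin (TCP) lies at the very end of the fingers, on their centre line; the grasp point (between the pads) lies 19 mm behind it; z points along the fingers, y is the line along which they close (so a half turn about z gives the same grasp; the last joint's range is limited). The gripper opens to 85 mm and grips with 20 to 120 N. Pads are 22 mm wide; open, the fingers measure 114 mm over their backs; the gripper's body (76 mm by 85 mm) begins 54 mm behind the grasp point. The pads swing forward as they close: fully open they stand 13 mm farther back than shut.
Start: joints at [1.009, 0.263, -0.048, 1.259, 0, 1.415], TCP at [0.208, 0.482, 0.206] pointing down, gripper open.
Joint ranges: [-2.65, 2.65], [-0.89, 1.7], [-1.18, 1.37], [-2.13, 2.11], [-1.35, 1.29], [-3.14, 3.14]. Speed limits (rad/s): [1.89, 1.89, 2.57, 2.79, 3.14, 3.14].

## Interface

Orientations are given as a unit quaternion [w, x, y, z].
In Python, from plant import arm gives the robot as it stands. The module is installed in compiled form; this text tells all that it offers.
- The arm moves only by the shell command python3 -m pendant 'ROWS' [FORCE]. ROWS is JSON, a list of rows, each an object of numbers: "claw": the closure in counts, from 0 (fully open) to 255 (shut); "dx", "dy", "dz": the shift along the tool's x, y, z in mm; "wx", "wy", "wz": the turn, a rotation vector about the tool's x, y, z in rad. A call has exactly 8 rows; each row shifts and turns the commanded pose from where the row before left it, along the tool's axes as they then stand; what a row does not reach is not made up. A row lasts 1/10 s, in which the tool goes at most 50 mm and 8.59 degrees, less where a joint would pass 70% of its speed; a pose out of reach is approached as far as the arm can. A call with a gripper value outside its range is refused whole. The fingers move at their own pace and stop on an object; FORCE is the grip in N (left out, the last holds). Time passes only in rows, so rows that do not move let the fingers close, or fill a call up. It gives the time, the measured TCP pose, the force, the opening and the grip force at its end, in the units of the state.
- arm.sense(): the state, without advancing time (a new reading comes with each control period).
- arm.get_image(name): name is "side" or "top" or "wrist"; returns (picture, depth): 480x640x3 uint8, blue, green, red; 480x640 float32, m along the optical axis (not along the pixel's ray), 0 where there is no reading.
- arm.get_calibration(name): a dict with "mtx" (3x3 intrinsics, pixels), "distortion" ([k1, k2, p1, p2, k3] as OpenCV has them; the pictures are not rectified), "origin" and "attitude" of the camera in the world; the wrist camera has in their place "T_tool_cam" (4x4, takes a point from camera to tool coordinates, whose origin is the TCP and whose axes are the flange's). Camera axes: x right, y down, z forward; pixel columns grow to the right and rows downward; lengths in m; the calibration is good to about 2 mm. A picture is of the moment at which its call begins: read the wrist's pose just before it. get_calibration takes no time and is no camera call.
- arm.job_done(): hands the job in; it is judged then, once.
The state is a dict: "time": time; "q": joint angles; "joint_velocities": joint speeds; "joint_efforts": joint torques, N m; "position": TCP position; "orientation": TCP orientation; "ft_force": force on the tool from outside, world axes, zero at the start; "ft_torque": the same for the moment, N m; "width": opening from 0.0 (shut) to 1.0 (fully open); "grasp_force": force on a finger pad.
Only numpy, scipy, OpenCV 4.12 (cv2) and the standard library are available. Lean on these libraries where they do the work, as an engineer would, in place of code of your own. Each camera call takes 0.05 s, during which the arm holds its last target. There are 200 camera calls.

## Working session

There is one attempt and no reset: what is moved stays moved. The work goes in short steps, Python scripts to look and compute and a shell command to move; the robot and the scene stay as the last step left them, time stands still between calls to the robot, and variables do not carry over. Pictures are saved under pics/ and viewed, at most 10 in all, crops included, and the job is handed in when it is done.

```bash
mkdir -p pics
python3 - <<'E'
from plant import arm
import cv2,numpy as np
s=arm.sense();print(s)
ims=[]
for n in("top","side"):
    p,d=arm.get_image(n);np.savez(f"{n}.npz",p=p,d=d);cv2.imwrite(f"pics/{n}.png",p)
    c=arm.get_calibration(n);print(n,c)
print(arm.get_calibration("wrist"))
E
```

```text
{'time': 0.0, 'q': array([ 1.00872965e+00,  2.63535722e-01, -4.89147907e-02,  1.25941121e+00,
        1.68057397e-05,  1.41546523e+00]), 'joint_velocities': array([ 0.00117887,  0.00048944, -0.00157788,  0.00021086,  0.00092709,
       -0.00089907]), 'joint_efforts': array([-1.81948286e-03, -6.37628889e+01,  3.84571803e+01,  1.37686232e-02,
       -1.77807274e-04,  5.35621339e-06]), 'position': array([0.20755313, 0.48191044, 0.20512661]), 'orientation': array([-1.94874277e-04,  2.01968831e-01,  9.79391805e-01, -4.95842261e-04]), 'ft_force': array([-0.44464169,  0.20998641, -0.17261918]), 'ft_torque': array([ 0.0088414 , -0.04547441, -0.01407307]), 'grasp_force': 0.0, 'width': 1.001756935840197}
top {'mtx': array([[612.75967299,   0.        , 311.47510122],
       [  0.        , 612.75967299, 241.17806241],
       [  0.        ,   0.        ,   1.        ]]), 'distortion': array([-0.06720372,  0.        ,  0.        ,  0.        ,  0.        ]), 'origin': array([0.44662942, 0.01000699, 1.17914813]), 'attitude': array([ 0.02266382, -0.69693435,  0.71543025, -0.0439138 ])}
side {'mtx': 
[... 275 characters left out ...]
9695,  0.66626795]), 'attitude': array([-0.3741926 ,  0.82026011, -0.39426657,  0.17806496])}
{'mtx': array([[382.60476175,   0.        , 326.99156378],
       [  0.        , 382.60476175, 249.37612115],
       [  0.        ,   0.        ,   1.        ]]), 'distortion': array([-0.06684609,  0.        ,  0.        ,  0.        ,  0.        ]), 'T_tool_cam': array([[-1.01418500e-03, -9.62671332e-01, -2.70671162e-01,
         6.74695579e-02],
       [ 9.99999177e-01, -1.18905522e-03,  4.82080191e-04,
        -4.92087696e-04],
       [-7.85927737e-04, -2.70670450e-01,  9.62671746e-01,
        -1.67837488e-01],
       [ 0.00000000e+00,  0.00000000e+00,  0.00000000e+00,
         1.00000000e+00]])}
```

View pics/top.png

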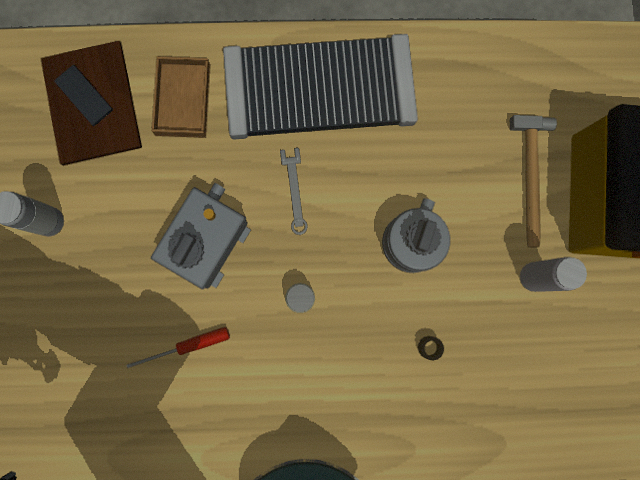

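View pics/side.png

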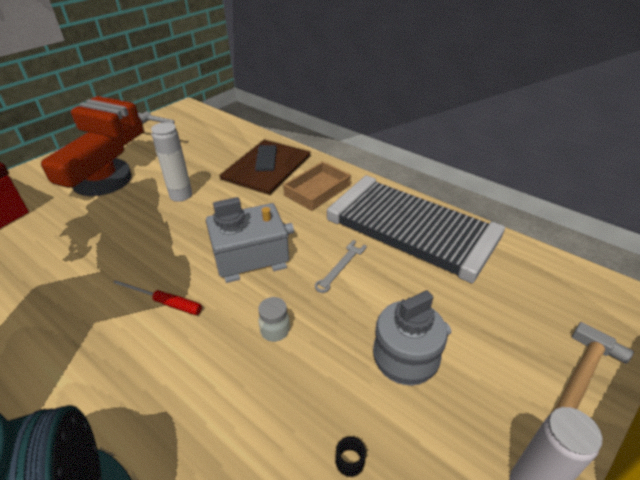

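The top view shows the box tank on the left, with its cap around (185,248), and the round tank on the right around (418,238). I'll measure the bar from depth.

```bash
cat > h.py <<'E'
import cv2,numpy as np
from scipy.spatial.transform import Rotation as R
def rot(q): return R.from_quat(np.roll(q,-1)).as_matrix()
def world(d,c,Rm,o):
    v,u=np.mgrid[:480,:640]
    n=cv2.undistortPoints(np.stack([u,v],-1).reshape(-1,1,2).astype(np.float64),c['mtx'],c['distortion']).reshape(480,640,2)
    P=np.dstack([n[...,0]*d,n[...,1]*d,d])
    return P@Rm.T+o
def bar(W,d,z0,z1,box):
    m=((W[...,2]>z0)&(W[...,2]<z1)&(d>0)).astype(np.uint8)
    k=np.zeros_like(m);k[box[1]:box[3],box[0]:box[2]]=1;m*=k
    n,l,s,c=cv2.connectedComponentsWithStats(m)
    if n<2: return
    i=1+s[1:,4].argmax();p=W[l==i]
    r=cv2.minAreaRect((p[:,:2]*1000).astype(np.float32));e=cv2.boxPoints(r)
    a,b=e[1]-e[0],e[2]-e[1];L=a if np.hypot(*a)>np.hypot(*b) else b
    print("px",c[i],"n",len(p),"centre mm",r[0],"size",r[1],"axis deg",np.degrees(np.arctan2(L[1],L[0]))%180,"zmed",np.median(p[:,2]),"mean",p[:,:2].mean(0))
E
python3 - <<'E'
from h import *
from plant import arm
for n,b in(("top",(140,210,230,290)),("side",(200,180,260,240))):
    f=np.load(n+".npz");c=arm.get_calibration(n);W=world(f['d'],c,rot(c['attitude']),c['origin'])
    for z in((.144,.165),(.148,.165),(.138,.165),(.113,.13),(.08,.1)): print(n,z);bar(W,f['d'],*z,b)
    if n=="top":
        print(W[213,209]); cv2.imwrite("pics/crop.png",cv2.resize(f['p'][170:300,130:260],None,fx=4,fy=4,interpolation=2))
E
```

```text
top (0.144, 0.165)
px [181.92222222 249.05555556] n 360 centre mm (535.6437377929688, 195.6322479248047) size (18.745166778564453, 52.02637481689453) axis deg 149.23555 zmed 0.15511520309506088 mean [0.53518388 0.19493695]
top (0.148, 0.165)
px [181.78510029 248.93696275] n 349 centre mm (535.6437377929688, 195.6322479248047) size (18.745166778564453, 52.02637481689453) axis deg 149.23555 zmed 0.15519159866128152 mean [0.53536633 0.19511575]
top (0.138, 0.165)
px [182.24409449 249.17847769] n 381 centre mm (535.6265258789062, 195.572509765625) size (18.8598575592041, 52.08980178833008) axis deg 149.74673 zmed 0.15494062287882548 mean [0.53502537 0.19452842]
top (0.113, 0.13)
px [193.23224044 254.62021858] n 366 centre mm (528.9091186523438, 183.49966430664062) size (34.905941009521484, 61.52862548828125) axis deg 151.47995 zmed 0.12533195469157732 mean [0.52767366 0.18093533]
top (0.08, 0.1)
px [197.01791326 243.25989943] n 3182 centre mm (558.4803466796875, 181.13986206054688) size (111.47377014160156, 147.0398712158203) axis deg 148.98518 zmed 0.09096791639684265 mean [0.55048038 0
[... 459 characters left out ...]
4845 mean [0.53226075 0.19287735]
side (0.138, 0.165)
px [226.05016722 204.49832776] n 299 centre mm (534.0071411132812, 194.03086853027344) size (21.601633071899414, 52.62403869628906) axis deg 146.17337 zmed 0.15106599279398736 mean [0.53141803 0.19105739]
side (0.113, 0.13)
px [228.94986072 218.81337047] n 359 centre mm (529.1326293945312, 186.44699096679688) size (45.96426773071289, 60.87350082397461) axis deg 149.3312 zmed 0.12231542700595066 mean [0.52518876 0.18154845]
side (0.08, 0.1)
px [237.58460076 227.10836502] n 1052 centre mm (544.7211303710938, 200.7314910888672) size (108.8412094116211, 110.7591552734375) axis deg 134.85548 zmed 0.0889448947432569 mean [0.5431669  0.18205296]
```

View pics/crop.png

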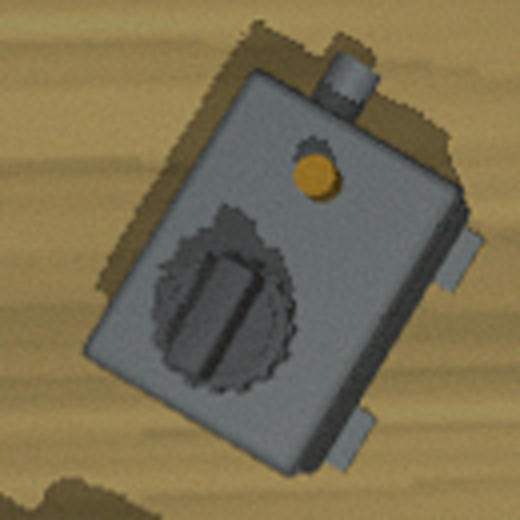

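The crop shows the box cap's bar running from about (195,365) to (235,262), with the orange plug at (317,177). The bar axis in the world is about 149.5°, and the grip centre is near (0.535, 0.195). I'll move above it at the current height and check with the wrist camera.

```bash
python3 -m pendant '[{"dx":-26,"dy":-8.4},{"dx":-26,"dy":-8.4},{"dx":-26,"dy":-8.4},{"dx":-26,"dy":-8.4},{"dx":-26,"dy":-8.4},{"dx":-26,"dy":-8.4},{"dx":-26,"dy":-8.4},{"dx":-26,"dy":-8.4}]' 
python3 -m pendant '[{"dx":-35,"dy":-11.2},{"dx":-35,"dy":-11.2},{"dx":-35,"dy":-11.2},{"dx":-35,"dy":-11.2},{"dx":-35,"dy":-11.2},{"dx":-31,"dy":-10.8},{"wz":0.125},{"dx":0}]'
python3 - <<'E'
from h import *
from plant import arm
s=arm.sense();print(s['position'],s['orientation'],s['q'])
p,d=arm.get_image("wrist");cv2.imwrite("pics/w1.png",p)
c=arm.get_calibration("wrist");T=np.eye(4);T[:3,:3]=rot(s['orientation']);T[:3,3]=s['position'];T=T@c['T_tool_cam']
W=world(d,c,T[:3,:3],T[:3,3])
for z in((.144,.165),(.148,.165)): bar(W,d,*z,(0,0,640,480))
print(T[:3,:3]@[0,0,1], rot(s['orientation']))
E
```

```text
[0.2075851  0.48193124 0.20519049] [-1.62984446e-04  2.02010804e-01  9.79383189e-01 -4.20484801e-04] [ 1.00870293e+00  2.63446461e-01 -4.88667689e-02  1.25938498e+00
  1.00093305e-05  1.41552421e+00]
[ 0.24829986 -0.10738928 -0.96271217] [[-9.18383217e-01  3.95691835e-01 -4.89133399e-04]
 [ 3.95692109e-01  9.18382916e-01 -7.57782253e-04]
 [ 1.49363507e-04 -8.89480729e-04 -9.99999593e-01]]schema error: expected keys claw, dx, dy, dz, wx, wy, wz
schema error: expected keys claw, dx, dy, dz, wx, wy, wz
```

View pics/w1.png

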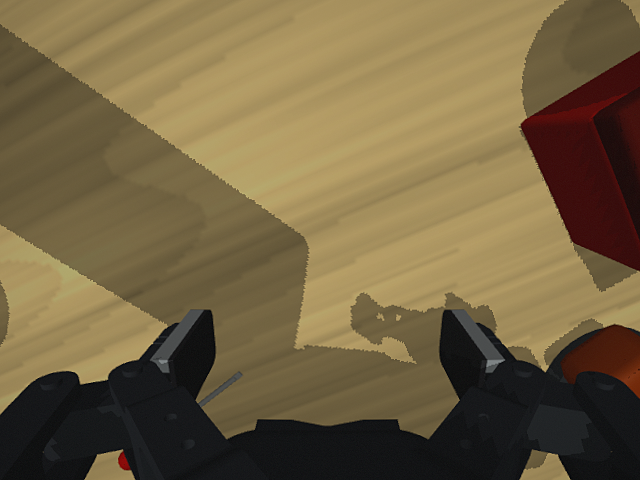

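That was refused because every row needs all the keys, so the arm did not move. The picture shows bare bench below, the fingers at (190,350) and (470,350), and a red can at the right. I'll repeat with full rows.

```bash
python3 -m pendant '[{"claw":0,"dx":-26,"dy":-8.4,"dz":0,"wx":0,"wy":0,"wz":0},{"claw":0,"dx":-26,"dy":-8.4,"dz":0,"wx":0,"wy":0,"wz":0},{"claw":0,"dx":-26,"dy":-8.4,"dz":0,"wx":0,"wy":0,"wz":0},{"claw":0,"dx":-26,"dy":-8.4,"dz":0,"wx":0,"wy":0,"wz":0},{"claw":0,"dx":-26,"dy":-8.4,"dz":0,"wx":0,"wy":0,"wz":0},{"claw":0,"dx":-26,"dy":-8.4,"dz":0,"wx":0,"wy":0,"wz":0},{"claw":0,"dx":-26,"dy":-8.4,"dz":0,"wx":0,"wy":0,"wz":0},{"claw":0,"dx":-26,"dy":-8.4,"dz":0,"wx":0,"wy":0,"wz":0}]' 
python3 -m pendant '[{"claw":0,"dx":-35,"dy":-11.2,"dz":0,"wx":0,"wy":0,"wz":0},{"claw":0,"dx":-35,"dy":-11.2,"dz":0,"wx":0,"wy":0,"wz":0},{"claw":0,"dx":-35,"dy":-11.2,"dz":0,"wx":0,"wy":0,"wz":0},{"claw":0,"dx":-35,"dy":-11.2,"dz":0,"wx":0,"wy":0,"wz":0},{"claw":0,"dx":-35,"dy":-11.2,"dz":0,"wx":0,"wy":0,"wz":0},{"claw":0,"dx":-31,"dy":-10.8,"dz":0,"wx":0,"wy":0,"wz":0},{"claw":0,"dx":0,"dy":0,"dz":0,"wx":0,"wy":0,"wz":0.125},{"claw":0,"dx":0,"dy":0,"dz":0,"wx":0,"wy":0,"wz":0}]'
cat > look.py <<'E'
from h import *
from plant import arm
import sys
s=arm.sense();print(s['position'],s['orientation'],s['q'])
p,d=arm.get_image("wrist");cv2.imwrite(sys.argv[1],p)
c=arm.get_calibration("wrist");T=np.eye(4);T[:3,:3]=rot(s['orientation']);T[:3,3]=s['position'];T=T@c['T_tool_cam']
W=world(d,c,T[:3,:3],T[:3,3])
for z in((.144,.17),(.15,.17)): bar(W,d,*z,(215,0,440,420))
print(rot(s['orientation']))
E
python3 look.py pics/w2.png
```

```text
time: 0.95
position: [0.3728, 0.3372, 0.2055]
orientation: [-0.0, 0.202, 0.979, -0.0]
ft_force: [0.2, 0.1, -0.1]
width: 1.002
grasp_force: 0.0
time: 1.75
position: [0.5352, 0.1946, 0.2051]
orientation: [-0.0, 0.265, 0.964, -0.0]
ft_force: [-0.3, 0.7, -0.4]
width: 1.003
grasp_force: 0.0
[0.5352496  0.19460263 0.20506906] [-4.32264144e-04  2.64552323e-01  9.64371220e-01 -1.80449745e-04] [2.05613666e-01 3.41249851e-01 6.51560186e-02 1.29563649e+00
 7.28988877e-05 7.41093044e-01]
px [327.98105437 256.07537068] n 2428 centre mm (535.6182250976562, 194.64492797851562) size (18.003355026245117, 51.44908142089844) axis deg 150.62991 zmed 0.1538447598721554 mean [0.5341981  0.19559553]
px [328.00588978 256.90576357] n 2377 centre mm (535.638671875, 194.66880798339844) size (17.880630493164062, 51.43290328979492) axis deg 150.72757 zmed 0.15386798194358026 mean [0.5346217 0.1953612]
[[-8.60023763e-01  5.10253136e-01 -9.29202999e-04]
 [ 5.10253448e-01  8.60024072e-01 -1.19328114e-04]
 [ 7.38249402e-04 -5.76754048e-04 -9.99999561e-01]]
```

View pics/w2.png

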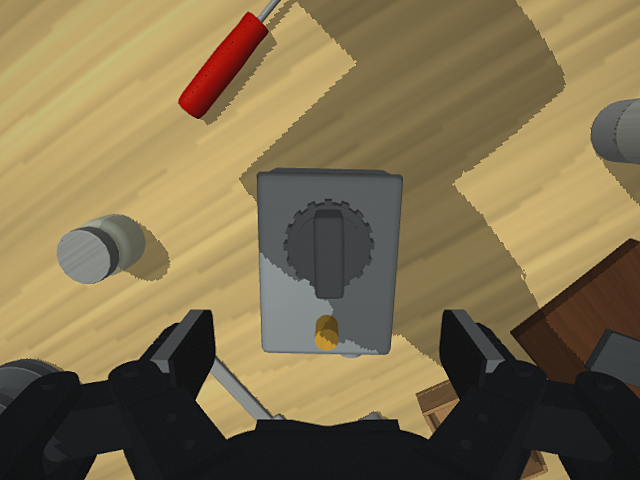

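The wrist view shows the bar from (328,212) to (329,295), well aligned between the fingers. The offset is under 1 mm and about 1.2°. I'll go down 77 mm and grip.

```bash
python3 -m pendant '[{"claw":0,"dx":0,"dy":0,"dz":13,"wx":0,"wy":0,"wz":-0.02},{"claw":0,"dx":0,"dy":0,"dz":13,"wx":0,"wy":0,"wz":0},{"claw":0,"dx":0,"dy":0,"dz":13,"wx":0,"wy":0,"wz":0},{"claw":0,"dx":0,"dy":0,"dz":13,"wx":0,"wy":0,"wz":0},{"claw":0,"dx":0,"dy":0,"dz":13,"wx":0,"wy":0,"wz":0},{"claw":0,"dx":0,"dy":0,"dz":12,"wx":0,"wy":0,"wz":0},{"claw":0,"dx":0,"dy":0,"dz":0,"wx":0,"wy":0,"wz":0},{"claw":100,"dx":0,"dy":0,"dz":0,"wx":0,"wy":0,"wz":0}]' 90
python3 -m pendant '[{"claw":255,"dx":0,"dy":0,"dz":0,"wx":0,"wy":0,"wz":0},{"claw":255,"dx":0,"dy":0,"dz":0,"wx":0,"wy":0,"wz":0},{"claw":255,"dx":0,"dy":0,"dz":0,"wx":0,"wy":0,"wz":0},{"claw":255,"dx":0,"dy":0,"dz":0,"wx":0,"wy":0,"wz":0},{"claw":255,"dx":0,"dy":0,"dz":0,"wx":0,"wy":0,"wz":0},{"claw":255,"dx":0,"dy":0,"dz":0,"wx":0,"wy":0,"wz":0},{"claw":255,"dx":0,"dy":0,"dz":0,"wx":0,"wy":0,"wz":0},{"claw":255,"dx":0,"dy":0,"dz":0,"wx":0,"wy":0,"wz":0}]' 90
python3 -c "
from plant import arm
s=arm.sense();print(s['ft_torque'],s['ft_force'],s['position'],s['width'])"
```

```text
time: 2.6
position: [0.5346, 0.1957, 0.129]
orientation: [-0.0, 0.252, 0.968, -0.0]
ft_force: [-1.1, -0.4, -0.1]
width: 0.858
grasp_force: 0.0
time: 3.4
position: [0.5351, 0.1953, 0.1287]
orientation: [0.0, 0.253, 0.967, 0.0]
ft_force: [1.7, 1.0, 3.9]
width: 0.004
grasp_force: 1.8
[ 0.01890856 -0.06860889  0.02526573] [1.73055975 1.02382085 3.87297817] [0.53506425 0.19529655 0.12870883] 0.00379333594917488
```

```bash
python3 look.py pics/w3.png
python3 - <<'E'
from plant import arm
import cv2
p,d=arm.get_image("side");a=cv2.resize(p[130:280,150:350],(640,480),interpolation=2)
cv2.imwrite("pics/s3.png",cv2.hconcat([cv2.resize(cv2.imread("pics/w3.png"),(400,300)),cv2.resize(a,(400,300))]))
E
```

```text
[0.53506425 0.19529655 0.12870883] [1.57502955e-04 2.53131731e-01 9.67431805e-01 6.40182110e-05] [ 2.06940478e-01  3.71425045e-01 -9.86027388e-02  1.10042951e+00
 -2.60874776e-05  7.18772583e-01]
px [327.90189329 283.13287435] n 2905 centre mm (523.0418090820312, 201.61341857910156) size (26.747760772705078, 23.138671875) axis deg 60.255196 zmed 0.1539303999373455 mean [0.52250699 0.20239595]
px [327.91201168 285.04198613] n 2739 centre mm (523.0418090820312, 201.61341857910156) size (26.747760772705078, 23.138671875) axis deg 60.255196 zmed 0.15402629297016676 mean [0.52304075 0.202099  ]
[[-8.71848604e-01  4.89775355e-01  3.37156818e-04]
 [ 4.89775396e-01  8.71848645e-01  4.41285153e-05]
 [-2.72336656e-04  2.03604499e-04 -9.99999942e-01]]
```

View pics/s3.png

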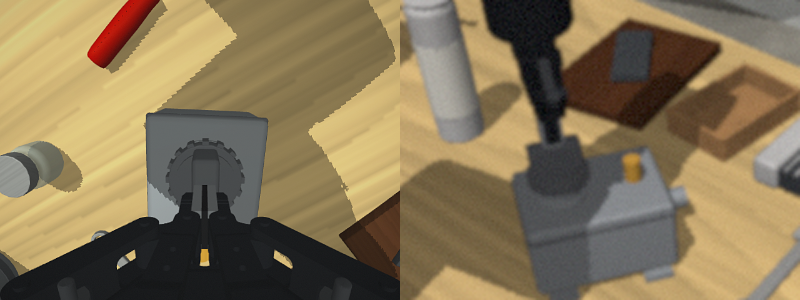

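Run:
```python
import cv2
from plant import arm
p=cv2.imread("pics/w3.png");cv2.imwrite("pics/w3c.png",cv2.resize(p[200:420,220:440],(600,600),interpolation=2))
s=arm.sense();print(s['width'],s['grasp_force'],s['ft_force'],s['time'])
```

```text
0.0020290015101877452 1.9824118539690971 [0.70731934 0.82706737 4.76772645] 3.5
```

View pics/w3c.png

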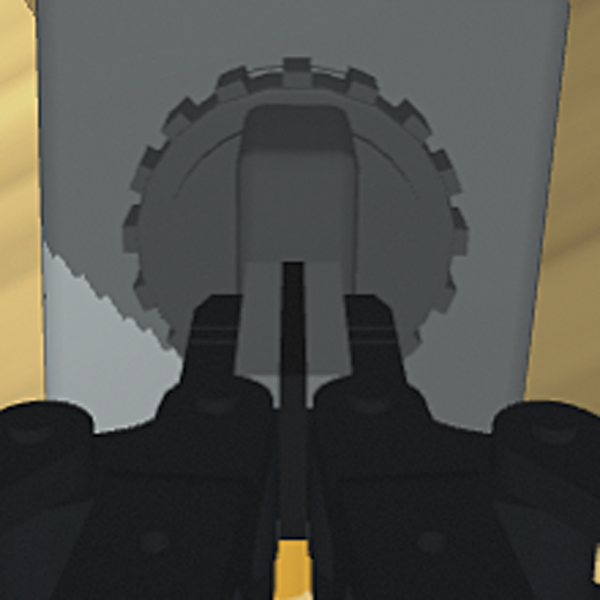

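Run:
```python
from h import *
from plant import arm
s=arm.sense();p,d=arm.get_image("wrist")
c=arm.get_calibration("wrist");T=np.eye(4);T[:3,:3]=rot(s['orientation']);T[:3,3]=s['position'];T=T@c['T_tool_cam']
W=world(d,c,T[:3,:3],T[:3,3]);P=(W-s['position'])@rot(s['orientation'])*1000
np.set_printoptions(precision=0,suppress=True)
for v in(265,285,305,315,325,335,345,370,390):
    print(v,[tuple(P[v,u].round().astype(int)) for u in(295,305,315,327,340,350,360)])
```

```text
265 [(np.int64(12), np.int64(-15), np.int64(3)), (np.int64(12), np.int64(-11), np.int64(4)), (np.int64(21), np.int64(-5), np.int64(-25)), (np.int64(21), np.int64(0), np.int64(-25)), (np.int64(21), np.int64(5), np.int64(-25)), (np.int64(20), np.int64(9), np.int64(-23)), (np.int64(12), np.int64(15), np.int64(3))]
285 [(np.int64(2), np.int64(-16), np.int64(3)), (np.int64(2), np.int64(-11), np.int64(3)), (np.int64(13), np.int64(-5), np.int64(-25)), (np.int64(13), np.int64(0), np.int64(-25)), (np.int64(12), np.int64(5), np.int64(-25)), (np.int64(11), np.int64(9), np.int64(-22)), (np.int64(2), np.int64(15), np.int64(2))]
305 [(np.int64(-8), np.int64(-16), np.int64(3)), (np.int64(-8), np.int64(-11), np.int64(2)), (np.int64(10), np.int64(-5), np.int64(-38)), (np.int64(9), np.int64(0), np.int64(-37)), (np.int64(10), np.int64(4), np.int64(-38)), (np.int64(-8), np.int64(11), np.int64(2)), (np.int64(-8), np.int64(16), np.int64(2))]
315 [(np.int64(6), np.int64(-12), np.int64(-39)), (np.int64(6), np.int64(-8), np.int64(-39)), (np.int64(10), np.int64(-5), np.int64(-46)), (np.int64(10), np.int64(0),
[... 1020 characters left out ...]
int64(6), np.int64(-72)), (np.int64(12), np.int64(9), np.int64(-71))]
370 [(np.int64(11), np.int64(-9), np.int64(-82)), (np.int64(10), np.int64(-6), np.int64(-81)), (np.int64(11), np.int64(-3), np.int64(-82)), (np.int64(-1), np.int64(0), np.int64(-63)), (np.int64(11), np.int64(3), np.int64(-82)), (np.int64(11), np.int64(6), np.int64(-83)), (np.int64(11), np.int64(8), np.int64(-82))]
390 [(np.int64(15), np.int64(-7), np.int64(-96)), (np.int64(15), np.int64(-5), np.int64(-96)), (np.int64(-1), np.int64(-4), np.int64(-74)), (np.int64(-9), np.int64(0), np.int64(-63)), (np.int64(7), np.int64(3), np.int64(-85)), (np.int64(16), np.int64(5), np.int64(-98)), (np.int64(16), np.int64(7), np.int64(-97))]
```

The fingers are fully shut (width 0), and depth puts their front face ending at the bar's top. So they seem to have closed above the bar, not on it. I'll open and measure where the fingertips really are in the tool frame.

```bash
python3 -m pendant '[{"claw":0,"dx":0,"dy":0,"dz":-10,"wx":0,"wy":0,"wz":0},{"claw":0,"dx":0,"dy":0,"dz":0,"wx":0,"wy":0,"wz":0},{"claw":0,"dx":0,"dy":0,"dz":0,"wx":0,"wy":0,"wz":0},{"claw":0,"dx":0,"dy":0,"dz":0,"wx":0,"wy":0,"wz":0},{"claw":0,"dx":0,"dy":0,"dz":0,"wx":0,"wy":0,"wz":0},{"claw":0,"dx":0,"dy":0,"dz":0,"wx":0,"wy":0,"wz":0},{"claw":0,"dx":0,"dy":0,"dz":0,"wx":0,"wy":0,"wz":0},{"claw":0,"dx":0,"dy":0,"dz":0,"wx":0,"wy":0,"wz":0}]'
python3 - <<'E'
from h import *
from plant import arm
s=arm.sense();p,d=arm.get_image("wrist");cv2.imwrite("pics/w4.png",p)
c=arm.get_calibration("wrist");Tc=c['T_tool_cam']
P=world(d,c,Tc[:3,:3],Tc[:3,3])*1000
for side in(1,-1):
    m=(P[...,1]*side>36)&(P[...,1]*side<60)&(abs(P[...,0])<16)&(P[...,2]<-5)&(d>0)
    q=P[m];i=q[:,2].argsort()[::-1]
    print(side,len(q),q[i[:400:40]].round(1).tolist())
T=np.eye(4);T[:3,:3]=rot(s['orientation']);T[:3,3]=s['position'];T=T@Tc
W=world(d,c,T[:3,:3],T[:3,3]);bar(W,d,.15,.17,(215,0,440,420))
print(s['position'],s['ft_force'])
np.savez("w4.npz",d=d)
p,d=arm.get_image("side");a=cv2.resize(p[90:270,130:370],(800,600),interpolation=2);cv2.imwrite("pics/s4.png",a)
E
```

```text
time: 4.35
position: [0.5349, 0.1953, 0.1385]
orientation: [-0.0, 0.253, 0.967, -0.0]
ft_force: [1.0, -0.3, 0.5]
width: 1.001
grasp_force: 0.0
1 11002 [[0.0, 42.4, -38.0], [-0.4, 42.0, -39.5], [-5.3, 42.1, -40.6], [0.2, 42.4, -41.6], [-4.8, 42.3, -42.3], [10.1, 47.7, -43.0], [-0.7, 42.3, -43.6], [-4.2, 42.1, -44.1], [9.7, 43.2, -44.7], [-10.2, 42.3, -45.2]]
-1 10451 [[5.1, -43.3, -38.0], [-9.2, -43.0, -39.6], [2.0, -42.8, -40.7], [-11.1, -43.1, -41.3], [9.9, -47.5, -42.2], [9.8, -45.1, -43.0], [10.1, -46.3, -43.6], [-2.0, -43.0, -44.0], [0.3, -43.0, -44.5], [10.5, -45.0, -45.2]]
px [328.24323073 300.84772044] n 4321 centre mm (535.7045288085938, 195.18907165527344) size (17.89067840576172, 51.31327819824219) axis deg 150.93622 zmed 0.15385810781178916 mean [0.53405186 0.19602154]
[0.5348966  0.19529784 0.13852159] [ 0.95743743 -0.28265921  0.4826251 ]
```

View pics/s4.png

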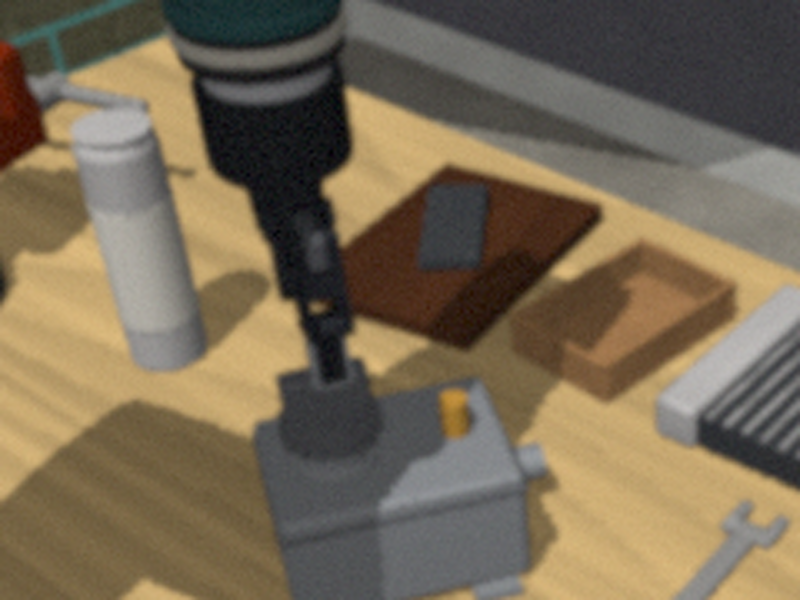

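The open fingertips measure 38 mm behind the reported TCP, where 13 mm was expected. So the real shut tip plane is about 25 mm behind it, which agrees with the light contact on the bar's top. The cap is unmoved, with its bar at 150.9°. I'll go 36 mm lower and grip again.

```bash
python3 -m pendant '[{"claw":0,"dx":-0.7,"dy":0,"dz":9,"wx":0,"wy":0,"wz":0},{"claw":0,"dx":0,"dy":0,"dz":9,"wx":0,"wy":0,"wz":0},{"claw":0,"dx":0,"dy":0,"dz":9,"wx":0,"wy":0,"wz":0},{"claw":0,"dx":0,"dy":0,"dz":9,"wx":0,"wy":0,"wz":0},{"claw":0,"dx":0,"dy":0,"dz":0,"wx":0,"wy":0,"wz":0},{"claw":255,"dx":0,"dy":0,"dz":0,"wx":0,"wy":0,"wz":0},{"claw":255,"dx":0,"dy":0,"dz":0,"wx":0,"wy":0,"wz":0},{"claw":255,"dx":0,"dy":0,"dz":0,"wx":0,"wy":0,"wz":0}]' 90
python3 -m pendant '[{"claw":255,"dx":0,"dy":0,"dz":0,"wx":0,"wy":0,"wz":0},{"claw":255,"dx":0,"dy":0,"dz":0,"wx":0,"wy":0,"wz":0},{"claw":255,"dx":0,"dy":0,"dz":0,"wx":0,"wy":0,"wz":0},{"claw":255,"dx":0,"dy":0,"dz":0,"wx":0,"wy":0,"wz":0},{"claw":255,"dx":0,"dy":0,"dz":0,"wx":0,"wy":0,"wz":0},{"claw":255,"dx":0,"dy":0,"dz":0,"wx":0,"wy":0,"wz":0},{"claw":255,"dx":0,"dy":0,"dz":0,"wx":0,"wy":0,"wz":0},{"claw":255,"dx":0,"dy":0,"dz":0,"wx":0,"wy":0,"wz":0}]' 90
cat > st.py <<'E'
from h import *
from plant import arm
s=arm.sense();M=rot(s['orientation']);print("t",s['time'],"pos",s['position'],"F",s['ft_force'].round(1),"T",s['ft_torque'].round(2),"toolx deg",np.degrees(np.arctan2(M[1,0],M[0,0])),"w",s['width'],"g",s['grasp_force'])
E
python3 st.py
```

```text
time: 5.25
position: [0.5358, 0.195, 0.1029]
orientation: [0.0, 0.253, 0.967, 0.0]
ft_force: [0.5, 0.1, -0.7]
width: 0.516
grasp_force: 0.0
time: 6.05
position: [0.5358, 0.1952, 0.1029]
orientation: [0.0, 0.253, 0.967, 0.0]
ft_force: [0.5, 3.4, 5.8]
width: 0.188
grasp_force: 89.8
t 6.05 pos [0.53582225 0.19522572 0.1029244 ] F [0.5 3.4 5.8] T [ 0.67  0.02 -0.07] toolx deg 150.6804602798942 w 0.18839737938758383 g 89.84278321266174
```

Gripped at 90 N, width 0.19. Now I'll turn anticlockwise, unpressed.

```bash
python3 -m pendant '[{"claw":255,"dx":0,"dy":0,"dz":-0.4,"wx":0,"wy":0,"wz":-0.06},{"claw":255,"dx":0,"dy":0,"dz":0,"wx":0,"wy":0,"wz":-0.06},{"claw":255,"dx":0,"dy":0,"dz":0,"wx":0,"wy":0,"wz":-0.06},{"claw":255,"dx":0,"dy":0,"dz":0,"wx":0,"wy":0,"wz":-0.06},{"claw":255,"dx":0,"dy":0,"dz":0,"wx":0,"wy":0,"wz":-0.06},{"claw":255,"dx":0,"dy":0,"dz":0,"wx":0,"wy":0,"wz":-0.06},{"claw":255,"dx":0,"dy":0,"dz":0,"wx":0,"wy":0,"wz":-0.06},{"claw":255,"dx":0,"dy":0,"dz":0,"wx":0,"wy":0,"wz":0}]' 90
python3 st.py
```

```text
time: 6.85
position: [0.5359, 0.1954, 0.1031]
orientation: [0.0, 0.045, 0.999, 0.0]
ft_force: [1.8, 5.8, 1.9]
width: 0.193
grasp_force: 89.3
t 6.85 pos [0.53590484 0.19540116 0.10310858] F [1.8 5.8 1.9] T [ 0.96 -0.32  0.15] toolx deg 174.88341201614568 w 0.19341371596256154 g 89.29539799690247
```

```bash
python3 -m pendant '[{"claw":255,"dx":0,"dy":0,"dz":0,"wx":0,"wy":0,"wz":-0.03},{"claw":255,"dx":0,"dy":0,"dz":0,"wx":0,"wy":0,"wz":-0.03},{"claw":255,"dx":0,"dy":0,"dz":0,"wx":0,"wy":0,"wz":-0.02},{"claw":255,"dx":0,"dy":0,"dz":0,"wx":0,"wy":0,"wz":0},{"claw":255,"dx":0,"dy":0,"dz":0,"wx":0,"wy":0,"wz":0},{"claw":255,"dx":0,"dy":0,"dz":0,"wx":0,"wy":0,"wz":0},{"claw":255,"dx":0,"dy":0,"dz":0,"wx":0,"wy":0,"wz":0},{"claw":255,"dx":0,"dy":0,"dz":0,"wx":0,"wy":0,"wz":0}]' 90
python3 st.py
python3 -m pendant '[{"claw":255,"dx":0,"dy":0,"dz":0,"wx":0,"wy":0,"wz":-0.02},{"claw":255,"dx":0,"dy":0,"dz":0,"wx":0,"wy":0,"wz":0},{"claw":255,"dx":0,"dy":0,"dz":0,"wx":0,"wy":0,"wz":0},{"claw":255,"dx":0,"dy":0,"dz":0,"wx":0,"wy":0,"wz":0},{"claw":255,"dx":0,"dy":0,"dz":0,"wx":0,"wy":0,"wz":0},{"claw":255,"dx":0,"dy":0,"dz":0,"wx":0,"wy":0,"wz":0},{"claw":255,"dx":0,"dy":0,"dz":0,"wx":0,"wy":0,"wz":0},{"claw":255,"dx":0,"dy":0,"dz":0,"wx":0,"wy":0,"wz":0}]' 90
python3 st.py
```

```text
time: 7.65
position: [0.5359, 0.1954, 0.1031]
orientation: [0.0, 0.006, 1.0, 0.0]
ft_force: [2.6, 5.0, 1.6]
width: 0.192
grasp_force: 89.3
t 7.65 pos [0.5358821  0.19542509 0.10309146] F [2.6 5.  1.6] T [ 0.95 -0.29  0.11] toolx deg 179.34407519356304 w 0.19245431608027483 g 89.27345395088196
time: 8.45
position: [0.5359, 0.1955, 0.1031]
orientation: [0.0, -0.004, 1.0, 0.001]
ft_force: [2.8, 4.1, 1.9]
width: 0.19
grasp_force: 89.3
t 8.45 pos [0.53588731 0.19547376 0.10309454] F [2.8 4.1 1.9] T [ 0.99 -0.33 -0.03] toolx deg -179.51478988190024 w 0.19039599933143908 g 89.27769541740417
```

```bash
python3 -m pendant '[{"claw":255,"dx":0,"dy":0,"dz":0,"wx":0,"wy":0,"wz":-0.015},{"claw":255,"dx":0,"dy":0,"dz":0,"wx":0,"wy":0,"wz":0},{"claw":255,"dx":0,"dy":0,"dz":0,"wx":0,"wy":0,"wz":0},{"claw":255,"dx":0,"dy":0,"dz":0,"wx":0,"wy":0,"wz":0},{"claw":255,"dx":0,"dy":0,"dz":0,"wx":0,"wy":0,"wz":0},{"claw":255,"dx":0,"dy":0,"dz":0,"wx":0,"wy":0,"wz":0},{"claw":255,"dx":0,"dy":0,"dz":0,"wx":0,"wy":0,"wz":0},{"claw":255,"dx":0,"dy":0,"dz":0,"wx":0,"wy":0,"wz":0}]' 90
python3 st.py
python3 -m pendant '[{"claw":255,"dx":0,"dy":0,"dz":0,"wx":0,"wy":0,"wz":-0.015},{"claw":255,"dx":0,"dy":0,"dz":0,"wx":0,"wy":0,"wz":0},{"claw":255,"dx":0,"dy":0,"dz":0,"wx":0,"wy":0,"wz":0},{"claw":255,"dx":0,"dy":0,"dz":0,"wx":0,"wy":0,"wz":0},{"claw":255,"dx":0,"dy":0,"dz":0,"wx":0,"wy":0,"wz":0},{"claw":255,"dx":0,"dy":0,"dz":0,"wx":0,"wy":0,"wz":0},{"claw":255,"dx":0,"dy":0,"dz":0,"wx":0,"wy":0,"wz":0},{"claw":255,"dx":0,"dy":0,"dz":0,"wx":0,"wy":0,"wz":0}]' 90
python3 st.py
```

```text
time: 9.25
position: [0.5359, 0.1954, 0.1031]
orientation: [0.0, -0.012, 1.0, 0.001]
ft_force: [1.5, 5.7, 2.5]
width: 0.194
grasp_force: 89.3
t 9.25 pos [0.53588814 0.19542624 0.10308747] F [1.5 5.7 2.5] T [ 1.   -0.29 -0.21] toolx deg -178.6705821210585 w 0.1942309291076642 g 89.31867241859436
time: 10.05
position: [0.5359, 0.1955, 0.1031]
orientation: [0.0, -0.019, 1.0, 0.001]
ft_force: [1.3, 5.5, 2.5]
width: 0.194
grasp_force: 89.4
t 10.05 pos [0.53589069 0.19546288 0.10309966] F [1.3 5.5 2.5] T [ 1.09 -0.25 -0.45] toolx deg -177.82424726683507 w 0.1936500059627575 g 89.44150686264038
```

The torque builds steadily past about -179.7°, which is the first stop: 0.52 rad turned from a start near 0.03. I'll ease back slightly and press 8 mm.

```bash
python3 -m pendant '[{"claw":255,"dx":0,"dy":0,"dz":0,"wx":0,"wy":0,"wz":0.03},{"claw":255,"dx":0,"dy":0,"dz":2,"wx":0,"wy":0,"wz":0},{"claw":255,"dx":0,"dy":0,"dz":2,"wx":0,"wy":0,"wz":0},{"claw":255,"dx":0,"dy":0,"dz":2,"wx":0,"wy":0,"wz":0},{"claw":255,"dx":0,"dy":0,"dz":2,"wx":0,"wy":0,"wz":0},{"claw":255,"dx":0,"dy":0,"dz":0.3,"wx":0,"wy":0,"wz":0},{"claw":255,"dx":0,"dy":0,"dz":0,"wx":0,"wy":0,"wz":0},{"claw":255,"dx":0,"dy":0,"dz":0,"wx":0,"wy":0,"wz":0}]' 110
python3 st.py
```

```text
time: 10.85
position: [0.536, 0.1955, 0.0956]
orientation: [0.001, -0.004, 1.0, 0.001]
ft_force: [-2.4, 4.0, 13.5]
width: 0.188
grasp_force: 109.3
t 10.85 pos [0.53598389 0.19547658 0.0956045 ] F [-2.4  4.  13.5] T [ 0.8   0.52 -0.04] toolx deg -179.51230557597825 w 0.18814988388827147 g 109.29147362709045
```

The force of 13.5 N matches about 7 mm of press. I'll press 0.5 mm more and turn on by 0.70 rad.

```bash
python3 -m pendant '[{"claw":255,"dx":0,"dy":0,"dz":0.6,"wx":0,"wy":0,"wz":-0.05},{"claw":255,"dx":0,"dy":0,"dz":0,"wx":0,"wy":0,"wz":-0.05},{"claw":255,"dx":0,"dy":0,"dz":0,"wx":0,"wy":0,"wz":-0.05},{"claw":255,"dx":0,"dy":0,"dz":0,"wx":0,"wy":0,"wz":-0.05},{"claw":255,"dx":0,"dy":0,"dz":0,"wx":0,"wy":0,"wz":-0.05},{"claw":255,"dx":0,"dy":0,"dz":0,"wx":0,"wy":0,"wz":-0.05},{"claw":255,"dx":0,"dy":0,"dz":0,"wx":0,"wy":0,"wz":-0.05},{"claw":255,"dx":0,"dy":0,"dz":0,"wx":0,"wy":0,"wz":0}]' 110
python3 st.py
```

```text
time: 11.65
position: [0.536, 0.1956, 0.0951]
orientation: [0.001, -0.179, 0.984, 0.001]
ft_force: [-2.4, 4.0, 13.2]
width: 0.181
grasp_force: 109.6
t 11.65 pos [0.53600904 0.19563535 0.0950767 ] F [-2.4  4.  13.2] T [1.1  0.55 0.06] toolx deg -159.34833903885522 w 0.18091375901257703 g 109.64927315711975
```

No torque build-up, so it has passed under the stop. Turning on.

```bash
python3 -m pendant '[{"claw":255,"dx":0,"dy":0,"dz":0.3,"wx":0,"wy":0,"wz":-0.05},{"claw":255,"dx":0,"dy":0,"dz":0,"wx":0,"wy":0,"wz":-0.05},{"claw":255,"dx":0,"dy":0,"dz":0,"wx":0,"wy":0,"wz":-0.05},{"claw":255,"dx":0,"dy":0,"dz":0,"wx":0,"wy":0,"wz":-0.05},{"claw":255,"dx":0,"dy":0,"dz":0,"wx":0,"wy":0,"wz":-0.05},{"claw":255,"dx":0,"dy":0,"dz":0,"wx":0,"wy":0,"wz":-0.05},{"claw":255,"dx":0,"dy":0,"dz":0,"wx":0,"wy":0,"wz":-0.05},{"claw":255,"dx":0,"dy":0,"dz":0,"wx":0,"wy":0,"wz":0}]' 110
python3 st.py
```

```text
time: 12.45
position: [0.5359, 0.1958, 0.0948]
orientation: [0.001, -0.348, 0.938, 0.001]
ft_force: [-2.3, 6.0, 13.9]
width: 0.189
grasp_force: 109.7
t 12.45 pos [0.53590099 0.19579499 0.09477818] F [-2.3  6.  13.9] T [1.28 0.64 0.01] toolx deg -139.28838504762462 w 0.1894504816049462 g 109.67193245887756
```

The total turn is now about 1.25 rad. I'll let the cap rise with the gripper, then open.

```bash
python3 -m pendant '[{"claw":255,"dx":0,"dy":0,"dz":-2.5,"wx":0,"wy":0,"wz":0},{"claw":255,"dx":0,"dy":0,"dz":-2.5,"wx":0,"wy":0,"wz":0},{"claw":255,"dx":0,"dy":0,"dz":-2.5,"wx":0,"wy":0,"wz":0},{"claw":255,"dx":0,"dy":0,"dz":-2.5,"wx":0,"wy":0,"wz":0},{"claw":255,"dx":0,"dy":0,"dz":-2.5,"wx":0,"wy":0,"wz":0},{"claw":255,"dx":0,"dy":0,"dz":0,"wx":0,"wy":0,"wz":0},{"claw":255,"dx":0,"dy":0,"dz":0,"wx":0,"wy":0,"wz":0},{"claw":255,"dx":0,"dy":0,"dz":0,"wx":0,"wy":0,"wz":0}]' 110
python3 st.py
```

```text
time: 13.25
position: [0.5359, 0.1958, 0.1067]
orientation: [0.001, -0.347, 0.938, 0.001]
ft_force: [-0.6, 6.9, 5.4]
width: 0.187
grasp_force: 108.7
t 13.25 pos [0.53585245 0.19576709 0.10670422] F [-0.6  6.9  5.4] T [1.42 0.04 0.03] toolx deg -139.39024577375162 w 0.18662132416751248 g 108.72658252716064
```

```bash
python3 -m pendant '[{"claw":255,"dx":0,"dy":0,"dz":-2,"wx":0,"wy":0,"wz":0},{"claw":255,"dx":0,"dy":0,"dz":0,"wx":0,"wy":0,"wz":0},{"claw":0,"dx":0,"dy":0,"dz":0,"wx":0,"wy":0,"wz":0},{"claw":0,"dx":0,"dy":0,"dz":0,"wx":0,"wy":0,"wz":0},{"claw":0,"dx":0,"dy":0,"dz":0,"wx":0,"wy":0,"wz":0},{"claw":0,"dx":0,"dy":0,"dz":0,"wx":0,"wy":0,"wz":0},{"claw":0,"dx":0,"dy":0,"dz":0,"wx":0,"wy":0,"wz":0},{"claw":0,"dx":0,"dy":0,"dz":0,"wx":0,"wy":0,"wz":0}]' 110
python3 -m pendant '[{"claw":0,"dx":0,"dy":0,"dz":-12,"wx":0,"wy":0,"wz":0},{"claw":0,"dx":0,"dy":0,"dz":-15,"wx":0,"wy":0,"wz":0},{"claw":0,"dx":0,"dy":0,"dz":-15,"wx":0,"wy":0,"wz":0},{"claw":0,"dx":0,"dy":0,"dz":-15,"wx":0,"wy":0,"wz":0},{"claw":0,"dx":0,"dy":0,"dz":-15,"wx":0,"wy":0,"wz":0},{"claw":0,"dx":0,"dy":0,"dz":-15,"wx":0,"wy":0,"wz":0},{"claw":0,"dx":0,"dy":0,"dz":-12,"wx":0,"wy":0,"wz":0},{"claw":0,"dx":0,"dy":0,"dz":0,"wx":0,"wy":0,"wz":0}]'
python3 look.py pics/w5.png
python3 - <<'E'
from h import *
from plant import arm
p,d=arm.get_image("top");c=arm.get_calibration("top");W=world(d,c,rot(c['attitude']),c['origin'])
print("round now");bar(W,d,.144,.17,(370,190,470,290))
f=np.load("top.npz");W=world(f['d'],c,rot(c['attitude']),c['origin']);print("round before");bar(W,f['d'],.144,.17,(370,190,470,290))
E
```

```text
time: 14.05
position: [0.5355, 0.1949, 0.1083]
orientation: [-0.0, -0.347, 0.938, -0.0]
ft_force: [-0.3, 0.1, 0.0]
width: 0.998
grasp_force: 0.0
time: 14.85
position: [0.5363, 0.1951, 0.2094]
orientation: [0.001, -0.347, 0.938, -0.0]
ft_force: [0.1, 0.7, 0.0]
width: 1.002
grasp_force: 0.0
[0.53627436 0.19511757 0.20943713] [ 1.49194387e-03 -3.46768994e-01  9.37949350e-01 -2.37570822e-04] [ 2.06192483e-01  3.39133070e-01  7.37358146e-02  1.30237774e+00
 -3.01475740e-05 -5.02056705e-01]
px [328.36464968 255.54100318] n 2512 centre mm (536.2181396484375, 194.50534057617188) size (51.80772018432617, 17.748931884765625) axis deg 40.531143 zmed 0.15933626041920443 mean [0.53445734 0.19296323]
px [328.37886179 256.42073171] n 2460 centre mm (536.1427001953125, 194.55943298339844) size (51.824493408203125, 17.658798217773438) axis deg 40.051888 zmed 0.1593676774651489 mean [0.53482282 0.19328687]
[[-7.59498078e-01 -6.50502796e-01  2.96349995e-03]
 [-6.50504214e-01  7.59502417e-01  5.89060954e-04]
 [-2.63397117e-03 -1.48037854e-03 -9.99995435e-01]]
round now
px [426.96275072 235.44126074] n 349 centre mm (548.022216796875, -219.30563354492188) size (18.860185623168945, 52.07822799682617) axis deg 158.73613 zmed 0.15564090933038455 mean [ 0.54790974 -0.21810442]
round before
px [426.91737892 235.48717949] n 351 centre mm (548.1671752929688, -218.94996643066406) size (18.60875701904297, 51.85622787475586) axis deg 159.48373 zmed 0.15538973988618565 mean [ 0.54784009 -0.21803274]
```

View pics/w5.png

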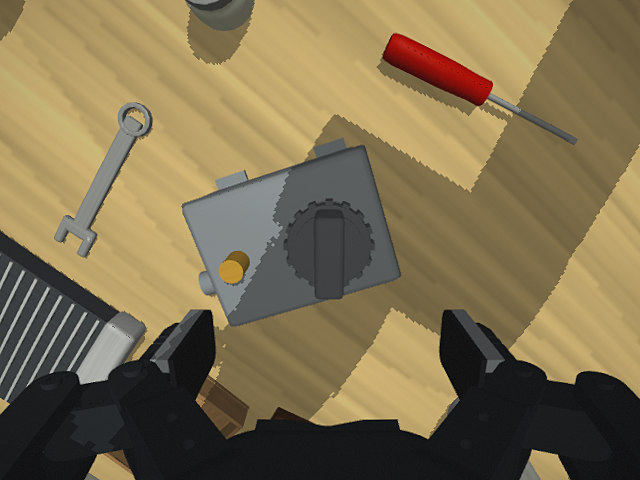

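The wrist view shows the bar from (328,212) to (329,297), turned about 70° and standing at 0.1594, which is 5.5 mm higher than shut. The gripper is clear and the round cap is unmoved.

```bash
python3 -c "
from plant import arm
print(arm.job_done())"
```

```text
the job is handed in; nothing more can be done
None
```

The box tank's cap is released: I turned it unpressed to its first stop, pressed it about 8 mm and turned it on to about 1.25 rad; it now stands about 5.5 mm above its shut height, the round tank's cap stayed shut, and the job was handed in at about 15 s (my first grip closed on top of the bar and pressed it with about 5 N while still shut, without moving the cap).

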